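# Pair the bangles in the stall's display rack

## Task

Pair up the loose red and blue bangles with their mates: slide each along the table, without lifting it, through the open front of the rack into the bay that holds the bangle of its own colour, until it lies wholly inside just in front of its mate. The sliding shutter covers part of the front, so move it as needed; the blue pair is sold, so finish with the shutter fully across the blue pair's bay and the red pair's bay open. Leave everything else on the table where it is.

Things in the scene. Friction and masses are not known exactly. Their poses are not given: they have to be found in the camera images.
- rack: Fixed wooden display rack on the table; place and yaw vary. Origin: on the table, middle of its open front; x runs into the rack, away from the robot, y to the left, z up. Three walls 8 thick, 18 high, 215 long at y = -114, 0, +114 and a back wall (inner face x = 207) make two bays 106 wide, open at the front and on top, floor level with the table
- left_bay (a point): Middle of the left-hand bay's open front (rack x = 0, y = +57), on the table. The bay's centre line runs from here along the rack's x
- right_bay (a point): Middle of the right-hand bay's open front (rack x = 0, y = -57), on the table
- shutter (a joint): Yellow painted slat (112 long, 10 thick, top 20 above the table, at rack x = -20 to -10) sliding along rack y in a flush track before the bays. 0 = fully across the right bay, 0.114 m = fully across the left bay (slat centre at y = -57, +57), stops at both ends; stays where left; 1 to 2 N to slide. Bangles cannot pass it; at a stop it leaves the other bay wholly open
- shutter_post (a point): Dark upright round post on the middle of the shutter, diameter 18, rising from the slat (20 above the table) to 62 above the table; the point is on its axis 45 above the table. Pushing it sideways slides the shutter.
- red_bangle_c (a point): Loose red bangle with white dots, out on the table beside the rack, on its left or right: chunky round bangle (a flat ring), outer diameter 90, hole diameter 64, wall 13, height 26, about 90 g (unknown to -30/+40 %), lying flat and sliding easily on the table; the point is its centre, 13 above the table, at the middle of the hole. 
- blue_bangle_c (a point): Loose blue bangle with yellow dots, out on the table on the other side: chunky round bangle (a flat ring), outer diameter 90, hole diameter 64, wall 13, height 26, about 90 g (unknown to -30/+40 %), lying flat and sliding easily on the table; the point is its centre, 13 above the table, at the middle of the hole. 
- red_mate_c (a point): The red bangle already in the rack, at the back of one bay (which one varies), same size and point as the loose ones; its centre is about 150 from the front of the rack, about 12 short of the back wall.
- blue_mate_c (a point): The blue bangle already in the rack, at the back of the other bay; as the red one.
- green_bangle: Odd green bangle with no mate, same size; bystander. Origin at its underside.
- bell: Clay bell, diameter 68, 82 high; bystander. Origin at its underside.
- bead_jar: Amber jar with brass lid, diameter 64, 85 high; bystander. Origin at its underside.
- trinket_box: Round wooden box with red lid, diameter 76, 63 high; bystander. Origin at its underside.
- dish: Small dark wooden dish, diameter 100, 24 high; bystander. Origin at its underside.
- doll: Painted wooden doll, diameter 68, 103 high; bystander. Origin at its underside.
Mind the look-alikes: they are no part of the job. Leave any orange or pink look-alike of the part that bears blue_bangle_c alone.

How it is judged:
At the end, for the whole second after the job is handed in: Each loose bangle lies flat in its mate's bay, centre at least 36 mm inside the front, within 15 mm of the bay's centre line and 122 mm of its mate's centre; mates flat at the back (135 to 175 mm from the front); shutter within 8 mm of its stop on the blue side (horizontal distance between red_bangle_c and red_mate_c below 0.122 m and x of each of red_bangle_c, blue_bangle_c in the frame of rack above 0.036 m and x of red_mate_c in the frame of rack between 0.135 and 0.175 m and ((y of red_bangle_c in the frame of rack between 0.042 and 0.072 m and y of red_mate_c in the frame of rack between 0.042 and 0.072 m) or (y of red_bangle_c in the frame of rack between -0.072 and -0.042 m and y of red_mate_c in the frame of rack between -0.072 and -0.042 m)) and height (world z) of each of red_bangle_c, red_mate_c, blue_bangle_c, blue_mate_c below 0.018 m and angle between each of red_bangle_c, red_mate_c, blue_bangle_c, blue_mate_c's own z axis and vertical below 0.1 rad and horizontal distance between blue_bangle_c and blue_mate_c below 0.122 m and x of blue_mate_c in the frame of rack between 0.135 and 0.175 m and ((y of blue_bangle_c in the frame of rack between 0.042 and 0.072 m and y of blue_mate_c in the frame of rack between 0.042 and 0.072 m) or (y of blue_bangle_c in the frame of rack between -0.072 and -0.042 m and y of blue_mate_c in the frame of rack between -0.072 and -0.042 m)) and ((y of blue_mate_c in the frame of rack above 0 m and value of joint shutter above 0.106 m) or (y of blue_mate_c in the frame of rack below 0 m and value of joint shutter below 0.008 m))); the robot touches nothing.
It fails at once if a red or blue bangle is lifted more than 15 mm (height (world z) of any of red_bangle_c, red_mate_c, blue_bangle_c, blue_mate_c above 0.028 m).
It fails at once if a bystander (green bangle, bell, jar, trinket box, dish or doll) is moved more than 30 mm (distance of any of green_bangle, bell, bead_jar, trinket_box, dish, doll from where it was at the start of the episode above 0.03 m).
It also fails if it takes over 72 s, if anything falls off the work surface, if the arm or the gripper's body presses on something with over 40 N, if the wrist force passes 120 N, or if a joint passes its speed limit or range.

## Robot

A 7-joint arm with a two-finger parallel gripper is mounted at the origin on the work surface. World frame = base frame: x ahead of the robot, y to its left, z up, the work surface at z = 0. Lengths are in m, angles in rad, forces in N, time in s.
With the tool pointing down it reaches from about 0.425 to 0.925 m from the base axis. Payload 6.8 kg.
Tool frame: the origin (TCP) lies on the front face of the gripper's body, between the roots of the fingers; the fingertips stand 73 mm ahead of it and the grasp point (between the pads) lies 54 mm ahead of it (env.nose_length is the distance from the TCP to the fingertips, in m); z points along the fingers, y is the line along which they close (so a half turn about z gives the same grasp; the last joint's range is limited). The gripper opens to 85 mm and grips with 20 to 120 N. Pads are 22 mm wide; open, the fingers measure 114 mm over their backs; the gripper's body (76 mm by 85 mm) begins 54 mm behind the grasp point. The pads swing forward as they close: fully open they stand 13 mm farther back than shut.
Start: joints at [-1.406, 0.477, 0.022, 1.555, -0.011, 1.109, -0.083], TCP at [0.182, 0.65, 0.304] pointing down, gripper open.
Joint ranges: [-2.96, 2.96], [-0.34, 2.1], [-1.41, 1.46], [0.24, 2.44], [-1.37, 4.51], [0.17, 1.92], [-2.96, 2.96]. Speed limits (rad/s): [2.39, 2.39, 3.14, 3.14, 3.14, 3.14, 3.14].

## Interface

Orientations are given as a unit quaternion [w, x, y, z].
In Python, from cell import env, kin, camera, calibration, job gives the robot as it stands. The module is installed in compiled form; this text tells all that it offers. Calls block until the motion is done:
- env.reach(position, orientation): joint-space move of the TCP to a pose.
- env.movel(position, velocity=0.15, rot=None, stop_force=None): straight line of the TCP; rot=None keeps the orientation; velocity is the mean speed in m/s. With stop_force (N) it stops when the force on the tool has changed by that much, and returns True; else False.
- env.goto_joints(angles): joint-space move.
- env.grip(opening, f_grip=None): finger opening in m; f_grip is the grip in N (None keeps the last); returns when the fingers have stopped.
- env.dwell(seconds).
- kin.inverse_kinematics(position, orientation): joint angles nearest the present ones, or None.
- env.get_state(): the state.
- camera(name): name is "side" or "top" or "wrist"; returns (picture, depth): 400x640x3 uint8, blue, green, red; 400x640 float32, m along the optical axis (not along the pixel's ray), 0 where there is no reading.
- calibration(name): a dict with "fx", "fy", "cx", "cy" (pixels), "k1" (the pictures are not rectified: a ray, as slopes to the right and down, at radius r is drawn at 1 + k1 r^2 times it, then the intrinsics apply), "rvec" (rotation vector, rad) and "tvec" (3), from world to camera coordinates, as OpenCV has them. Camera axes: x right, y down, z forward; pixel columns grow to the right and rows downward; lengths in m; the calibration is good to about 2 mm. A picture is of the moment at which its call begins: read the wrist's pose just before it. calibration takes no time and is no camera call; for the wrist camera it gives the pose at the moment of the call.
A pose or a line that the arm cannot do raises env.PlanningError and nothing moves.
- job.job_done(): hands the job in; it is judged then, once.
The state is a dict: "time": time; "qpos": joint angles; "joint_velocities": joint speeds; "joint_torque": joint torques, N m; "tcp_pos": TCP position; "orientation": TCP orientation; "force": force on the tool from outside, world axes, zero at the start; "torque": the same for the moment, N m; "opening": finger opening in m; "gripper_force": force on a finger pad.
Only numpy, scipy, OpenCV 4.12 (cv2) and the standard library are available. Lean on these libraries where they do the work, as an engineer would, in place of code of your own. Each camera call takes 0.05 s, during which the arm holds its last target. There are 200 camera calls.

## Working session

There is one attempt and no reset: what is moved stays moved. The work goes in short steps, each a Python script; the robot and the scene stay as the last script left them, time stands still between calls to the robot, and variables do not carry over. Pictures are saved under pics/ and viewed, at most 10 in all, crops included, and the job is handed in when it is done.

```bash
mkdir -p pics
python3 - <<'E'
from cell import env,kin,camera,calibration,job
import cv2
for n in ("top","side"):
    p,d=camera(n); cv2.imwrite(f"pics/{n}0.png",p); print(n,calibration(n))
s=env.get_state();print(s["time"],s["tcp_pos"],s["orientation"])
E
```

```text
top {'fx': 363.45920022858064, 'fy': 363.45920022858064, 'cx': 326.8307358553287, 'cy': 203.71681452478592, 'k1': -0.017067455640877638, 'rvec': array([ 2.16850835, -2.16557196,  0.07906155]), 'tvec': array([0.00671501, 0.52970207, 1.00460361])}
side {'fx': 376.08464723134716, 'fy': 376.08464723134716, 'cx': 318.99423158422707, 'cy': 202.48114999465494, 'k1': -0.018854916821624844, 'rvec': array([ 2.14749751, -0.89656861,  0.37873736]), 'tvec': array([-0.35725897,  0.29792093,  1.10598839])}
0.1 [0.18173042 0.64965164 0.3030216 ] [-7.46661722e-05  1.35966083e-01  9.90713156e-01 -8.13627483e-04]
```

View pics/top0.png

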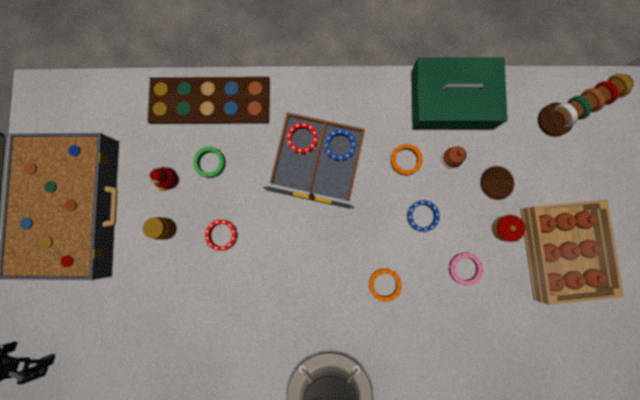

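View pics/side0.png

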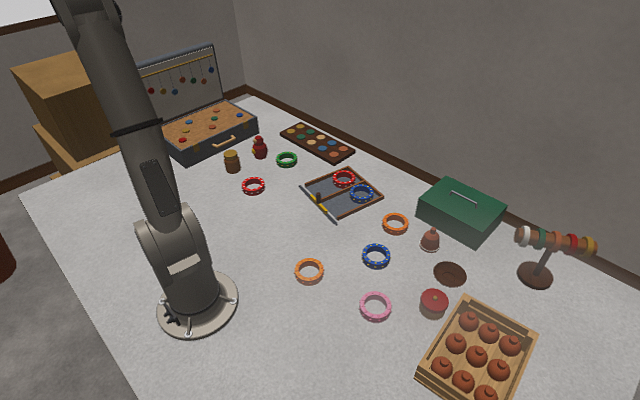

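The top view shows the red mate at (302,138) in the left bay and the blue mate at (340,145) in the right bay. The loose rings are red at (221,235) and blue at (423,215). The look-alikes to leave alone are orange at (407,160) and (385,285), and pink at (466,268). The yellow slat sits near mid-track at about (310,197).

```bash
cat > h.py <<'E'
from cell import env,kin,camera,calibration,job
import cv2,numpy as np
from scipy.spatial.transform import Rotation as R
def ray(c,px,z):
    px=np.atleast_2d(np.asarray(px,float))
    q=(px-[c["cx"],c["cy"]])/[c["fx"],c["fy"]]; s=q.copy()
    for _ in range(8): s=q/(1+c["k1"]*(s**2).sum(1,keepdims=True))
    Rm=cv2.Rodrigues(c["rvec"])[0]; o=-Rm.T@c["tvec"]
    d=np.c_[s,np.ones(len(s))]@Rm
    return o+d*((z-o[2])/d[:,2])[:,None]
def masks(p):
    h=cv2.cvtColor(p,cv2.COLOR_BGR2HSV); H,S,V=[h[...,i].astype(int) for i in range(3)]
    return {"red":((H<6)|(H>172))&(S>150)&(V>90),"blue":(abs(H-112)<12)&(S>130)&(V>70),"yellow":(abs(H-26)<7)&(S>130)&(V>110)}
def blobs(m,amin,k=5):
    m=cv2.morphologyEx(m.astype(np.uint8),cv2.MORPH_CLOSE,np.ones((k,k)))
    cs,_=cv2.findContours(m,cv2.RETR_EXTERNAL,cv2.CHAIN_APPROX_NONE)
    return [c[:,0] for c in cs if cv2.contourArea(c)>amin]
def down(a):  # tool down, tool y along world angle a
    y=np.array([np.cos(a),np.sin(a),0]); z=np.array([0,0,-1.]); x=np.cross(y,z)
    q=R.from_matrix(np.c_[x,y,z]).as_quat(); return np.array([q[3],*q[:3]])
E
python3 - <<'E'
from h import *
p,d=camera("top"); c=calibration("top")
for n,m in masks(p).items():
    for b in blobs(m,150 if n!="yellow" else 30):
        (u,v),r=cv2.minEnclosingCircle(b)
        print(n,(round(u),round(v)),round(r,1),ray(c,(u,v),.016)[0].round(3))
print("corners",ray(c,[(288,113),(365,129),(267,188),(352,206)],.018).round(3))
cv2.imwrite("pics/crop.png",cv2.resize(p[100:260,190:450],None,fx=3,fy=3,interpolation=cv2.INTER_CUBIC))
cw=calibration("wrist");Rm=cv2.Rodrigues(cw["rvec"])[0];s=env.get_state();print("cam off",-Rm.T@cw["tvec"]-s["tcp_pos"],Rm[2],cw["fx"])
E
```

```text
red (220, 235) 15.7 [0.441 0.31  0.016]
red (511, 228) 13.9 [ 0.463 -0.512  0.016]
red (302, 137) 15.7 [0.724 0.081 0.016]
blue (423, 216) 15.7 [ 0.497 -0.265  0.016]
blue (340, 144) 15.8 [ 0.703 -0.029  0.016]
yellow (46, 242) 5.3 [0.42  0.822 0.016]
yellow (153, 228) 9.7 [0.461 0.506 0.016]
yellow (323, 200) 8.4 [0.542 0.019 0.016]
yellow (300, 195) 7.8 [0.555 0.083 0.016]
yellow (159, 108) 6.3 [0.814 0.504 0.016]
yellow (160, 88) 6.1 [0.875 0.505 0.016]
yellow (624, 81) 9.2 [ 0.893 -0.866  0.016]
corners [[ 0.796  0.122  0.018]
 [ 0.748 -0.103  0.018]
 [ 0.575  0.179  0.018]
 [ 0.524 -0.064  0.018]]
cam off [-0.07631013  0.02130081  0.07069317] [ 0.29310733 -0.0816043  -0.95259059] 333.919080962424
```

View pics/crop.png

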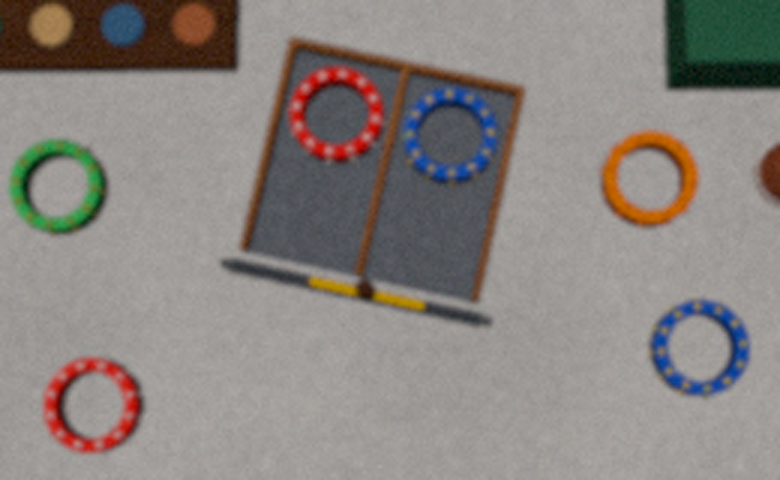

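The enlarged crop confirms the loose red and blue rings by their dots and shows the shutter about mid-track. Its post is at crop (366,289). Next I'll take a wrist look over the rack.

Run:
```python
from h import *
c=calibration("top")
print(ray(c,[(272,182.7),(310.3,191),(349,199.7),(287.3,113.7),(364,129.3)],.018).round(4).tolist())
print("post",ray(c,(312,196.3),.062).round(3))
env.reach([0.62,0.045,0.36],down(-0.2+np.pi/2))
c=calibration("wrist"); p,d=camera("wrist"); cv2.imwrite("pics/w1.png",p); np.save("w1.npy",c,allow_pickle=True)
for n,m in masks(p).items():
    for b in blobs(m,300,9):
        (u,v),r=cv2.minEnclosingCircle(b); print(n,(round(u),round(v)),round(r,1),ray(c,(u,v),.016)[0].round(4))
print(env.get_state()["time"])
```

```text
[[0.5907, 0.1651, 0.018], [0.5667, 0.0549, 0.018], [0.5417, -0.0556, 0.018], [0.7942, 0.1236, 0.018], [0.7468, -0.0997, 0.018]]
post [[0.547 0.047 0.062]]
red (362, 232) 33.9 [0.7237 0.0826 0.016 ]
blue (523, 300) 14.1 [0.8764 0.2966 0.016 ]
blue (522, 262) 14.6 [0.815  0.2964 0.016 ]
blue (277, 230) 34.6 [ 0.6991 -0.0282  0.016 ]
blue (51, 111) 45.3 [ 0.4933 -0.2621  0.016 ]
2.85
```

View pics/w1.png

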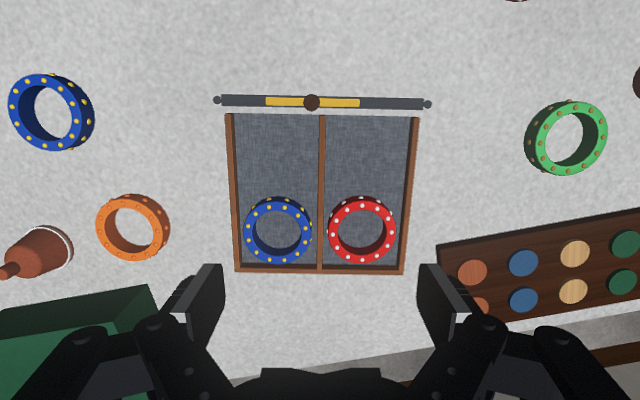

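The wrist view is upside down, with the robot side at the top. It shows the rack with wall front ends at about (230,114), (322,116) and (415,118), back outer corners at (237,271) and (403,274), and the post top at (312,102).

Run:
```python
from h import *
c=np.load("w1.npy",allow_pickle=True).item()
w=ray(c,[(415,118),(322,116),(230,114),(403.5,273.5),(236.5,271)],.018)[:,:2]
t=ray(calibration("top"),[(272,182.7),(310.3,191),(349,199.7),(287.3,113.7),(364,129.3)],.018)[:,:2]
# mean of models: local coords
L=np.array([[0,.114],[0,0],[0,-.114],[.215,.118],[.215,-.118]])
for P in (w,t,(w+t)/2):
    A,B=L-L.mean(0),P-P.mean(0); th=np.arctan2((A[:,0]*B[:,1]-A[:,1]*B[:,0]).sum(),(A*B).sum())
    Rt=np.array([[np.cos(th),-np.sin(th)],[np.sin(th),np.cos(th)]]); o=P.mean(0)-Rt@L.mean(0)
    print(th.round(4),o.round(4),((P-o)@Rt-L).round(4).tolist())
    for n,q in dict(rm=(.7237,.0826),bm=(.6991,-.0282),r=(.441,.310),b=(.4945,-.2635)).items(): print(n,((np.array(q)-o)@Rt).round(4))
    print("post",((ray(c,(312,102),.062)[0,:2]-o)@Rt).round(4),((ray(c,[(266,101),(359,103)],.02)[:,:2]-o)@Rt).round(4).tolist())
```

```text
-0.2147 [0.5642 0.0612] [[0.002, -0.0028], [0.0016, -0.0008], [0.0009, 0.0028], [-0.0021, -0.0012], [-0.0025, 0.002]]
rm [0.1513 0.0549]
bm [ 0.1509 -0.0586]
r [-0.1733  0.2168]
b [ 0.0011 -0.3321]
post [-0.0151 -0.012 ] [[-0.0147, -0.0672], [-0.0142, 0.0426]]
-0.2103 [0.5639 0.0556] [[0.0034, -0.0014], [0.0029, -0.0001], [0.0015, 0.0007], [-0.004, -0.0035], [-0.0037, 0.0043]]
rm [0.1506 0.0598]
bm [ 0.1497 -0.0537]
r [-0.1733  0.2231]
b [-0.0013 -0.3266]
post [-0.0161 -0.0064] [[-0.0159, -0.0616], [-0.0149, 0.0482]]
-0.2125 [0.564  0.0584] [[0.0027, -0.0021], [0.0023, -0.0005], [0.0012, 0.0017], [-0.003, -0.0023], [-0.0031, 0.0031]]
rm [0.151  0.0573]
bm [ 0.1503 -0.0562]
r [-0.1733  0.22  ]
b [-1.000e-04 -3.293e-01]
post [-0.0156 -0.0092] [[-0.0153, -0.0644], [-0.0145, 0.0454]]
```

```bash
cat >> h.py <<'E'
TH=-.2125; O=np.array([.564,.0584]); RT=np.array([[np.cos(TH),-np.sin(TH)],[np.sin(TH),np.cos(TH)]])
Z=.078
def W(x,y,z): return [*(O+RT@[x,y]),z]
def rk(p): return ((np.asarray(p)[:2]-O)@RT).round(4)
def go(x,y,z,v=.15,f=None):
    r=env.movel(W(x,y,z),velocity=v,stop_force=f); s=env.get_state()
    print((x,y,z),"stop" if r else "",rk(s["tcp_pos"]),s["tcp_pos"][2].round(3),s["force"].round(1),s["time"].round(1)); return r
def over(x,y,z):
    for a in (TH,TH+np.pi):
        try: env.reach(W(x,y,z),down(a)); print("a",round(a,2)); return
        except env.PlanningError: pass
    raise SystemExit("no plan")
E
python3 - <<'E'
from h import *
print(env.nose_length)
env.grip(0)
over(-.0155,-.065,.18)
go(-.0155,-.065,.108,.15)
go(-.0155,.046,.108,.08,10)
c=calibration("top");p,d=camera("top");cv2.imwrite("pics/t1.png",cv2.resize(p[90:250,230:430],None,fx=3,fy=3))
E
```

```text
0.0726
a -0.21Traceback (most recent call last):
  File "<stdin>", line 5, in <module>
  File "h.py", line 27, in go
    print((x,y,z),"stop" if r else "",rk(s["tcp_pos"]),s["tcp_pos"][2].round(3),s["force"].round(1),s["time"].round(1)); return r
                                                                                                    ^^^^^^^^^^^^^^^
AttributeError: 'float' object has no attribute 'round'
```

```bash
sed -i 's/s\["time"\].round(1)/round(s["time"],1)/' h.py
python3 - <<'E'
from h import *
go(-.0155,.046,.108,.08,10)
E
```

```text
(-0.0155, 0.046, 0.108) stop [-0.0157  0.0385] 0.108 [-0.6 -0.7  0.9] 6.5
```

The shutter stopped within about 1.5 mm of the expected left end. Now the blue ring.

Run:
```python
from h import *
go(-.0155,.030,.108,.1)
go(-.03,.0,.18,.2)
over(0,-.329,.20)
c=calibration("wrist"); p,d=camera("wrist")
for b in blobs(masks(p)["blue"],800,9):
    (u,v),r=cv2.minEnclosingCircle(b); print((round(u),round(v)),round(r),rk(ray(c,(u,v),.014)[0]))
go(0,-.329,Z,.15,10)
env.grip(.027,20)
s=env.get_state();print(s["opening"],s["force"].round(1))
p,d=camera("wrist");cv2.imwrite("pics/w2.png",p)
```

```text
(-0.0155, 0.03, 0.108)  [-0.0157  0.0293] 0.108 [-0.7  0.5  0.6] 6.8
(-0.03, 0.0, 0.18)  [-0.0302  0.0009] 0.18 [-0.3 -0.4  0. ] 7.3
a -0.21
(323, 202) 58 [ 0.0011 -0.3299]
(0, -0.329, 0.078)  [ 0.0005 -0.3292] 0.079 [-0.2  0.3  0.2] 9.6
0.02691986966497283 [-0.9  0.1 -0. ]
```

View pics/w2.png

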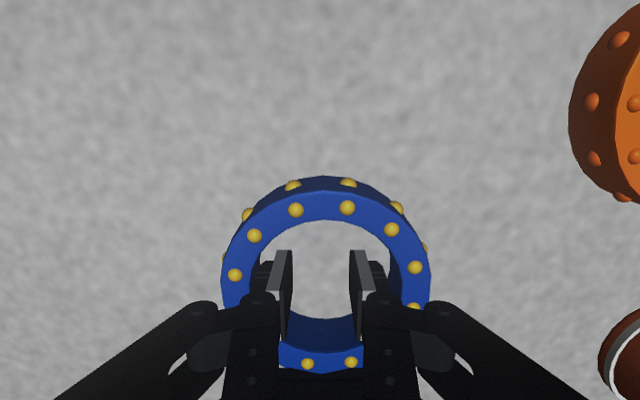

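Both fingers stand inside the hole of the blue ring, which spans columns 220–430. Now slide it in.

Run:
```python
from h import *
ok=not go(-.09,-.22,Z,.12,10) and not go(-.09,-.057,Z,.12,10)
if ok:
    env.dwell(.2); go(.056,-.057,Z,.08,8)
    p,d=camera("wrist");cv2.imwrite("pics/w3.png",p)
```

```text
(-0.09, -0.22, 0.078)  [-0.0897 -0.2204] 0.078 [ 0.2 -1.1 -0.6] 11.4
(-0.09, -0.057, 0.078)  [-0.09   -0.0577] 0.078 [-0.5 -0.8  0.9] 12.9
(0.056, -0.057, 0.078)  [ 0.0558 -0.057 ] 0.078 [ 0.7 -0.2 -0.2] 15.1
```

View pics/w3.png

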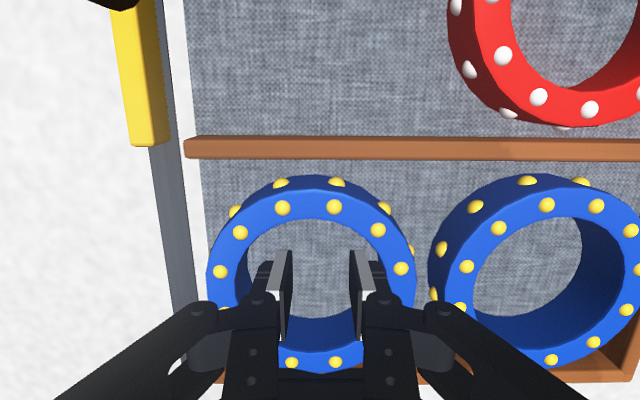

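Blue lies inside its bay just in front of its mate, and the slat is over the left bay. Next I'll retreat, push the shutter right and fetch red.

Run:
```python
from h import *
env.grip(0)
go(.056,-.057,.18,.2)
over(-.0155,.105,.18)
go(-.0155,.105,.108,.15)
r=go(-.0155,-.048,.108,.08,10)
go(-.0155,-.025,.108,.1); go(-.03,.0,.2,.2)
over(-.1733,.22,.20)
c=calibration("wrist"); p,d=camera("wrist")
for b in blobs(masks(p)["red"],800,9):
    (u,v),r=cv2.minEnclosingCircle(b); print((round(u),round(v)),round(r),rk(ray(c,(u,v),.014)[0]))
cv2.imwrite("pics/w4.png",p)
p,d=camera("top");cv2.imwrite("pics/t4.png",cv2.resize(p[90:250,230:430],None,fx=3,fy=3))
```

```text
(0.056, -0.057, 0.18)  [ 0.0554 -0.0567] 0.179 [ 0.3  0.3 -0.6] 16.1
a -0.21
(-0.0155, 0.105, 0.108)  [-0.0147  0.1041] 0.108 [-0.2  0.5  2. ] 17.5
(-0.0155, -0.048, 0.108) stop [-0.0158 -0.036 ] 0.108 [1.7 2.6 2.9] 19.1
(-0.0155, -0.025, 0.108)  [-0.0154 -0.0245] 0.108 [-0.7  0.2  0.3] 19.4
(-0.03, 0.0, 0.2)  [-0.0304 -0.0003] 0.199 [-0.7  0.7 -0.2] 20.0
a -0.21
(319, 195) 58 [-0.1746  0.2208]
```

View pics/t4.png

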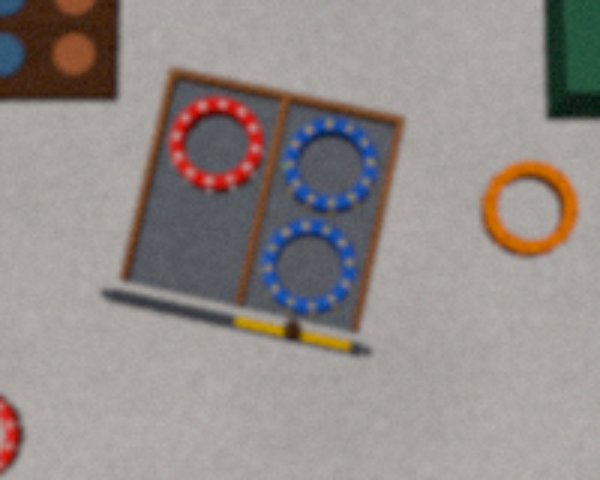

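The blue pair is in the right bay with the slat fully across it. Now red.

Run:
```python
from h import *
go(-.174,.2205,Z,.15,10)
env.grip(.027,20)
ok=not go(-.09,.057,Z,.12,10)
if ok:
    env.dwell(.2)
    if not go(.056,.057,Z,.08,8):
        env.grip(0); go(.056,.057,.22,.2); over(.02,.0,.3)
        c=calibration("wrist"); p,d=camera("wrist");cv2.imwrite("pics/w5.png",p)
        for n in("red","blue"):
            for b in blobs(masks(p)[n],800,9):
                (u,v),r=cv2.minEnclosingCircle(b); print(n,(round(u),round(v)),round(r),rk(ray(c,(u,v),.014)[0]))
```

```text
(-0.174, 0.2205, 0.078)  [-0.1734  0.2207] 0.079 [0.6 0.2 0.5] 22.1
(-0.09, 0.057, 0.078)  [-0.0903  0.0577] 0.078 [1.  0.1 0.4] 24.1
(0.056, 0.057, 0.078)  [0.0558 0.0571] 0.078 [-0.5 -0.1 -0.4] 26.3
(0.056, 0.057, 0.22)  [0.0552 0.0571] 0.219 [-0.8  0.2 -1.5] 27.6
a -0.21
red (450, 118) 47 [0.1528 0.0567]
red (352, 115) 46 [0.0511 0.0598]
blue (439, 219) 42 [ 0.1534 -0.055 ]
blue (349, 220) 41 [ 0.0509 -0.0567]
```

View pics/w5.png

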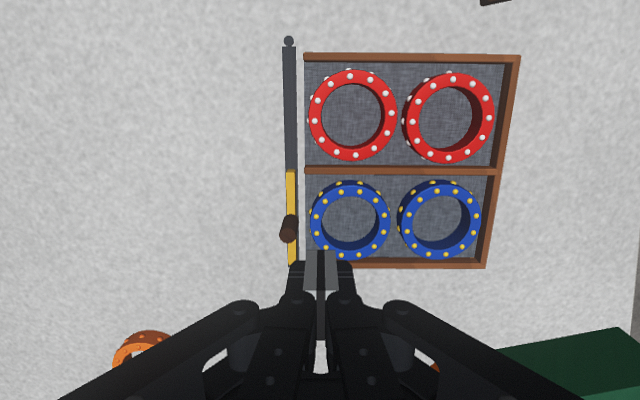

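Both pairs are inside their bays, the slat covers the blue bay, and the arm is clear.

```bash
python3 -c "
from h import *
print(job.job_done())"
```

```text
the job is handed in; nothing more can be done
None
```

I handed the job in at about 28 s of the 72 s allowed, with no verdict returned: the last wrist view showed red and blue each in front of its mate, the shutter across the blue (right) bay and the red bay open.

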